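# Put the flat battery packs on charge

### The arm

A 6-joint arm with a two-finger parallel gripper is mounted at the origin on a cart in front of the work surface, level with it; the furniture and walls round the work are solid. World frame = base frame: x ahead of the robot, y to its left, z up, the work surface at z = 0. Lengths are in m, angles in rad, forces in N, time in s.
With the tool pointing down it reaches from about 0.225 to 0.875 m from the base axis. Payload 3.4 kg.
Tool frame: the origin (TCP) lies between the finger pads; the fingertips stand 11 mm ahead of it and the grasp point (between the pads) lies 8 mm behind it; z points along the fingers, y is the line along which they close (so a half turn about z gives the same grasp; the last joint's range is limited). The gripper opens to 85 mm and grips with 20 to 120 N. Pads are 22 mm wide; open, the fingers measure 114 mm over their backs; the gripper's body (76 mm by 85 mm) begins 54 mm behind the grasp point. The pads swing forward as they close: fully open they stand 13 mm farther back than shut.
Start: joints at [1.198, 0.276, 1.505, -0, 1.361, -0.121], TCP at [0.143, 0.557, 0.242] pointing down, gripper open.
Joint ranges: [-2.89, 2.89], [-0.75, 2.08], [0.22, 2.7], [-1.18, 4.32], [0.11, 2.71], [-2.7, 2.7]. Speed limits (rad/s): [2.57, 2.57, 3.14, 3.14, 3.14, 3.14].

### API

Orientations are given as a unit quaternion [w, x, y, z].
In Python, from rig import manip, imaging gives the robot as it stands. The module is installed in compiled form; this text tells all that it offers.
- The arm moves only by the tool jog_arm, never from a script. Its argument "deltas" is one flat list of numbers, 7 for each row, row after row: the turn, a rotation vector about the world's x, y, z in degrees, then the shift along the world's x, y, z in mm, then the opening, from 0 (shut) to 1 (fully open). In form: [ax, ay, az, tx, ty, tz, gripper, ax, ay, az, tx, ty, tz, gripper, ...]. A call has 1 to 20 rows; each row is the pose to reach, as a shift and turn from the pose commanded when the call began; what a row does not reach only later rows make up. A row lasts 1/10 s, in which the tool goes at most 50 mm and 8.59 degrees, less where a joint would pass 70% of its speed; a pose out of reach is approached as far as the arm can. A call with a gripper value outside its range is refused whole. The fingers move at their own pace and stop on an object; "grip_force" is the grip in N (left out, the last holds). Time passes only in rows, so rows that repeat a pose let the fingers close. It gives the time, the measured TCP pose, the force, the opening and the grip force at its end, in the units of the state.
- manip.get_state(): the state, without advancing time (a new reading comes with each control period).
- imaging.get_image(name): name is "scene" or "top" or "wrist"; returns the picture (384x512x3 uint8, blue, green, red); there is no depth.
- imaging.calibration(name): a dict with "mtx" (3x3 intrinsics, pixels), "cam_to_world" (4x4, takes a point from camera to world coordinates). Camera axes: x right, y down, z forward; pixel columns grow to the right and rows downward; lengths in m; the calibration is good to about 2 mm. The wrist camera is an equidistant fisheye: a pixel r from the principal point sees the ray r / f radians off the axis. A picture is of the moment at which its call begins: read the wrist's pose just before it. calibration takes no time and is no camera call; for the wrist camera it gives the pose at the moment of the call.
- manip.sign_off(): hands the job in; it is judged then, once.
The state is a dict: "clock": time; "qpos": joint angles; "qd": joint speeds; "effort": joint torques, N m; "position": TCP position; "ee_rot": TCP orientation; "contact_force": force on the tool from outside, world axes, zero at the start; "moment": the same for the moment, N m; "width": finger opening in m; "gripper_force": force on a finger pad.
Only numpy, scipy, OpenCV 4.12 (cv2) and the standard library are available. Lean on these libraries where they do the work, as an engineer would, in place of code of your own. Each camera call takes 0.05 s, during which the arm holds its last target. There are 200 camera calls.

### The job

Three of the five tool battery packs on the bench are flat: their gauge shows a single red light instead of four green ones. Put each flat pack into the charger of its own colour, lying flat and fully home in the nest with its gauge at the end where the charger has its lamps; set each one down gently, do not drop it, and leave the two charged packs where they are.

Things in the scene. Friction and masses are not known exactly. Their poses are not given: they have to be found in the camera images.
- yellow_flat_pack: flat yellow battery pack, 100 x 62 x 56 mm (x, y, z), loose; black below, yellow above; one gauge light red, three dark. Origin: centre of underside; x lengthways, gauge on top near the -x end. Grip across y. Underneath, between two 10 mm runners, a channel 15 mm high, open at +x, closed over the last 26 mm at the gauge end.
- yellow_charger: charger, black with yellow walls, fixed. Origin on the bench under the nest centre, x lengthways. Nest floor 30 mm up, 116 x 78 mm; round-topped walls 10 mm thick, 12 mm above the floor, at both sides and the +x end; grey console with 2 lamps, as high, at -x. A terminal block 10 mm high on the floor near +x enters the pack's channel: pack x along charger x, pack origin on the nest floor.
- blue_flat_pack: flat blue battery pack, 76 x 46 x 58 mm (x, y, z), loose; black below, blue above; one gauge light red, three dark. Origin: centre of underside; x lengthways, gauge on top near the -x end. Grip across y. Underneath, between two 8 mm runners, a channel 15 mm high, open at +x, closed over the last 26 mm at the gauge end.
- blue_charger: charger, black with blue walls, fixed. Origin on the bench under the nest centre, x lengthways. Nest floor 30 mm up, 92 x 62 mm; round-topped walls 10 mm thick, 12 mm above the floor, at both sides and the +x end; grey console with 2 lamps, as high, at -x. A terminal block 10 mm high on the floor near +x enters the pack's channel: pack x along charger x, pack origin on the nest floor.
- green_flat_pack: flat green battery pack, 108 x 56 x 62 mm (x, y, z), loose; black below, green above; one gauge light red, three dark. Origin: centre of underside; x lengthways, gauge on top near the -x end. Grip across y. Underneath, between two 10 mm runners, a channel 15 mm high, open at +x, closed over the last 26 mm at the gauge end.
- green_charger: charger, black with green walls, fixed. Origin on the bench under the nest centre, x lengthways. Nest floor 30 mm up, 124 x 72 mm; round-topped walls 10 mm thick, 12 mm above the floor, at both sides and the +x end; grey console with 2 lamps, as high, at -x. A terminal block 10 mm high on the floor near +x enters the pack's channel: pack x along charger x, pack origin on the nest floor.
- yellow_full_pack: charged yellow tool battery pack, 100 x 62 x 56 mm, the same as the flat yellow one but with all four gauge lights lit green; origin at the centre of its underside. To be left alone.
- blue_full_pack: charged blue tool battery pack, 76 x 46 x 58 mm, the same as the flat blue one but with all four gauge lights lit green; origin at the centre of its underside. To be left alone.

How it is judged:
By the outcome, as a careful person would: the job done as asked, in the order asked, and still so for the second after the job is handed in, with the robot touching nothing.
It also fails if it takes over 80 s, if anything falls off the work surface, if the arm or the gripper's body presses on something with over 40 N, if the wrist force passes 120 N, or if a joint passes its speed limit or range.

## Working session

There is one attempt and no reset: what is moved stays moved. The work goes in short steps, Python scripts to look and compute and a tool call to move; the robot and the scene stay as the last step left them, time stands still between calls to the robot, and variables do not carry over. Pictures are saved under pics/ and viewed, at most 14 in all, crops included, and the job is handed in when it is done.

Besides the shell and the picture viewer there is one more tool, called after "Emit:" as name(argument=value, ...) on one line, values as JSON. jog_arm: Moves the arm, as the interface text tells. Its arguments: {"type":"object","properties":{"deltas":{"type":"array"},"grip_force":{"type":"number"}},"required":["deltas"]}

```bash
mkdir -p pics; python3 - <<'E'
from rig import manip, imaging
import cv2,numpy as np
for n in("top","scene"):
    im=imaging.get_image(n); cv2.imwrite(f"pics/{n}0.png",im)
    c=imaging.calibration(n); print(n,np.round(c["mtx"],1).tolist(),np.round(c["cam_to_world"],3).tolist())
s=manip.get_state(); print(s["clock"],s["ee_rot"],s["width"],s["contact_force"])
E
```

```text
top [[363.9, 0.0, 254.2], [0.0, 363.9, 188.9], [0.0, 0.0, 1.0]] [[-0.002, -0.999, 0.051, 0.463], [-1.0, 0.002, -0.01, -0.044], [0.01, -0.051, -0.999, 0.961], [0.0, 0.0, 0.0, 1.0]]
scene [[348.1, 0.0, 257.0], [0.0, 348.1, 190.9], [0.0, 0.0, 1.0]] [[0.618, -0.543, 0.568, 0.047], [-0.786, -0.424, 0.45, -0.431], [-0.003, -0.724, -0.689, 0.629], [0.0, 0.0, 0.0, 1.0]]
0.1 [-2.09658219e-04  1.25578523e-01  9.92083340e-01 -7.97746372e-04] 0.0852160112381788 [-0.06045742 -0.31547408 -0.75858846]
```

View pics/top0.png

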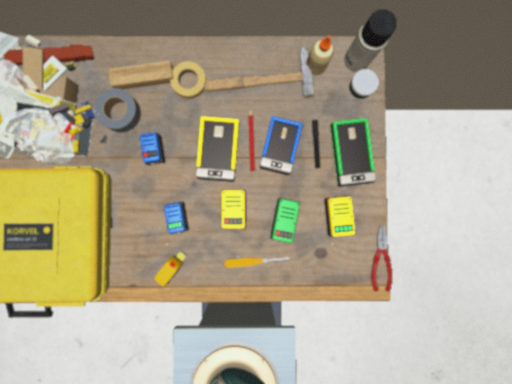

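View pics/scene0.png

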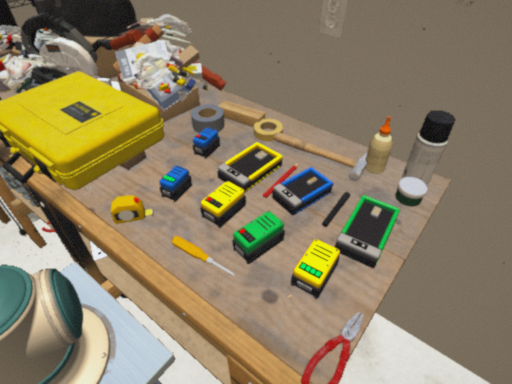

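Top view: the yellow pack at (341,216) shows green lights (full), while yellow (233,209) and green (285,220) look red. The blues at (151,148) and (175,217) need a zoom. The charger consoles are at the bottom, towards the robot.

```bash
cat > h.py <<'E'
import cv2,numpy as np
from rig import manip, imaging
def ray(n,px,cal=None):
    c=cal or imaging.calibration(n); M=c["mtx"]; T=c["cam_to_world"]
    px=np.atleast_2d(px).astype(float)
    d=(px-[M[0,2],M[1,2]])/[M[0,0],M[1,1]]
    if n=="wrist":
        r=np.linalg.norm(d,axis=1); k=np.where(r>1e-9,np.sin(r)/np.maximum(r,1e-9),1)
        d=np.c_[d*k[:,None],np.cos(r)]
    else: d=np.c_[d,np.ones(len(d))]
    return T[:3,3],d@T[:3,:3].T
def onplane(n,px,z,cal=None):
    o,d=ray(n,px,cal); return o+d*((z-o[2])/d[:,2])[:,None]
HSV={"yellow":((20,120,90),(33,255,255)),"blue":((100,110,50),(125,255,255)),"green":((55,90,50),(85,255,255))}
def blobs(im,col,amin=150):
    m=cv2.inRange(cv2.cvtColor(im,cv2.COLOR_BGR2HSV),*map(np.array,HSV[col]))
    cs,_=cv2.findContours(m,cv2.RETR_EXTERNAL,cv2.CHAIN_APPROX_NONE)
    return [c[:,0,:] for c in cs if cv2.contourArea(c)>amin]
def rect(P):
    (cx,cy),(w,h),a=cv2.minAreaRect((P[:,:2]*1000).astype(np.float32))
    if w<h: w,h,a=h,w,a+90
    a=(a+90)%180-90
    return np.round([cx,cy,w,h,a],1)
E
python3 - <<'E'
from h import *
im=cv2.imread("pics/top0.png")
z={"yellow":.056,"blue":.058,"green":.062}
for c in z:
    for b in blobs(im,c):
        m=b.mean(0)
        if b[:,0].min()<112: continue
        h=.042 if m[1]<185 and m[0]>190 else z[c]
        print(c,m.round(),h,rect(onplane("top",b,h)))
cv2.imwrite("pics/z.png",np.hstack([cv2.resize(im[y-20:y+20,x-20:x+20],(240,240),interpolation=cv2.INTER_CUBIC) for x,y in((151,148),(175,217),(286,220))]))
E
```

```text
yellow [243. 262.] 0.056 [329.2 -26.5  91.9  21.  -85.1]
yellow [169. 269.] 0.056 [314.5 155.7  92.5  35.6 -37.8]
yellow [341. 216.] 0.056 [ 441.5 -268.5   98.1   63.2    5. ]
yellow [233. 209.] 0.056 [ 4.609e+02 -6.000e-01  9.680e+01  5.970e+01 -1.000e-01]
yellow [218. 138.] 0.042 [629.4  39.4 130.5 101.7  -4.8]
blue [175. 219.] 0.058 [439.  143.5  71.7  44.2  11.3]
blue [151. 149.] 0.058 [613.9 205.5  73.2  44.6   8.8]
blue [283. 136.] 0.042 [ 637.1 -125.3  104.2   80.3  -14.1]
green [285. 220.] 0.062 [ 431.9 -130.   103.7   54.   -11.6]
green [352. 142.] 0.042 [ 620.1 -304.2  137.4   95.8    6.3]
```

View pics/z.png

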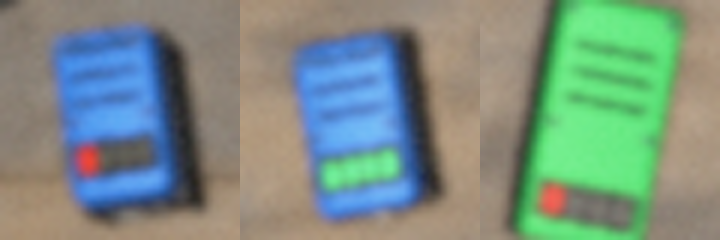

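The flat blue pack is at (151,148) on the top view, with a red light; the full one is at (175,217); green is flat. All gauges point towards -x, as do the consoles. I'll start with yellow, moving to a point above it for a wrist look.

Emit:
jog_arm(deltas=[0, 0, 14.4, 40, -70, 0, 1, 0, 0, 14.4, 318, -557, -20, 1, 0, 0, 14.4, 318, -557, -20, 1, 0, 0, 14.4, 318, -557, -20, 1, 0, 0, 14.4, 318, -557, -20, 1, 0, 0, 14.4, 318, -557, -20, 1, 0, 0, 14.4, 318, -557, -20, 1, 0, 0, 14.4, 318, -557, -20, 1, 0, 0, 14.4, 318, -557, -20, 1, 0, 0, 14.4, 318, -557, -20, 1, 0, 0, 14.4, 318, -557, -20, 1, 0, 0, 14.4, 318, -557, -20, 1, 0, 0, 14.4, 318, -557, -20, 1, 0, 0, 14.4, 318, -557, -20, 1, 0, 0, 14.4, 318, -557, -20, 1, 0, 0, 14.4, 318, -557, -20, 1, 0, 0, 14.4, 318, -557, -20, 1, 0, 0, 14.4, 318, -557, -20, 1])

```text
clock: 1.9
position: [0.4607, 0.001, 0.2225]
ee_rot: [0.0, -0.001, 1.0, 0.0]
contact_force: [-0.9, -0.7, -1.0]
width: 0.0854
gripper_force: 0.0
```

```bash
python3 - <<'E'
from h import *
import pickle
c=imaging.calibration("wrist"); im=imaging.get_image("wrist"); cv2.imwrite("pics/w1.png",im); pickle.dump(c,open("w1.pkl","wb"))
print(np.round(c["mtx"],1).tolist(),np.round(c["cam_to_world"],3).tolist())
E
```

```text
[[297.3, 0.0, 254.9], [0.0, 297.3, 188.0], [0.0, 0.0, 1.0]] [[-0.002, 0.962, 0.275, 0.39], [1.0, 0.002, 0.0, 0.001], [-0.0, 0.275, -0.962, 0.354], [0.0, 0.0, 0.0, 1.0]]
```

View pics/w1.png

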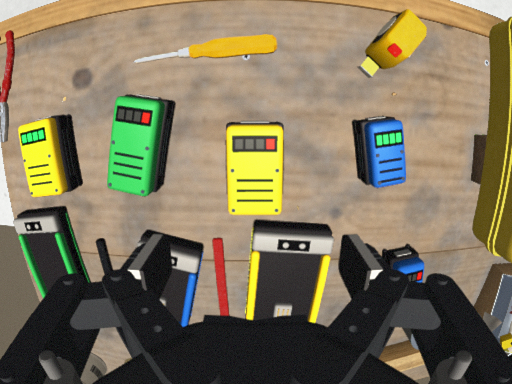

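The wrist view shows the yellow flat pack at (255,168), its red light at the -x side, and the green one at (140,145). Next a single wrist view over the three chargers from (0.66,-0.13).

Emit:
jog_arm(deltas=[0, 0, 0, 190, -130, 30, 1, 0, 0, 0, 190, -130, 30, 1, 0, 0, 0, 190, -130, 30, 1, 0, 0, 0, 190, -130, 30, 1, 0, 0, 0, 190, -130, 30, 1, 0, 0, 0, 190, -130, 30, 1, 0, 0, 0, 190, -130, 30, 1, 0, 0, 0, 190, -130, 30, 1, 0, 0, 0, 190, -130, 30, 1])

```text
clock: 2.85
position: [0.6502, -0.1289, 0.2526]
ee_rot: [-0.0, -0.0, 1.0, 0.0]
contact_force: [-0.4, 1.2, -0.5]
width: 0.0857
gripper_force: 0.0
```

```bash
python3 - <<'E'
from h import *
import pickle
c=imaging.calibration("wrist"); im=imaging.get_image("wrist"); cv2.imwrite("pics/w2.png",im); pickle.dump(c,open("w2.pkl","wb"))
print(np.round(c["cam_to_world"][:3,3],3))
z={"yellow":.056,"blue":.058,"green":.062}
im1=cv2.imread("pics/w1.png"); c1=pickle.load(open("w1.pkl","rb"))
for k in z:
    for b in blobs(im1,k):
        if b[:,1].max()<225 and b[:,1].min()>80: print("w1",k,b.mean(0).round(),rect(onplane("wrist",b,z[k],c1)))
for k in z:
    for b in blobs(im,k,100): print("w2",k,b.mean(0).round(),rect(onplane("wrist",b,.042,c)))
E
```

```text
[ 0.58  -0.129  0.384]
w1 yellow [255. 169.] [4.569e+02 4.000e-01 9.550e+01 5.840e+01 1.000e-01]
w1 yellow [ 42. 158.] [ 438.4 -263.2   95.2   68.9    5.1]
w1 blue [385. 152.] [435.9 141.7  72.4  46.   10.3]
w1 green [388. 138.] [419.3 141.6  31.4  12.6 -79.6]
w1 green [ 32. 136.] [ 409.4 -268.7   41.3   12.3  -85.1]
w1 green [134. 144.] [ 428.8 -126.5  103.6   56.5  -11.5]
w2 yellow [420. 243.] [761.  108.9  95.7  41.2  68.9]
w2 yellow [384. 156.] [627.   37.5 129.4 100.5  -4.7]
w2 yellow [365.  24.] [4.722e+02 2.300e+00 7.050e+01 6.370e+01 2.000e-01]
w2 yellow [136.  16.] [ 460.2 -271.6   64.1   55.9  -85.4]
w2 blue [488. 145.] [614.5 214.4  76.5  58.7   7. ]
w2 blue [256. 159.] [ 634.5 -125.4  105.4   80.3  -13.8]
w2 blue [460.  22.] [441.6 151.7  62.6  56.8  10.3]
w2 green [118. 148.] [ 617.8 -304.1  137.    94.5    6.3]
w2 green [152. 122.] [ 597.  -252.5  134.4    2.8    6.3]
w2 green [462.   3.] [412.5 157.2  34.7  10.7 -74.3]
w2 green [248.   9.] [ 468.3 -138.4   57.3   31.    89.5]
```

View pics/w2.png

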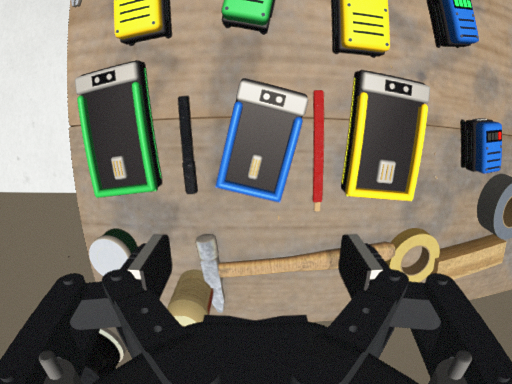

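All chargers measured within 3 mm of the stated sizes; w2 shows yellow at (385,135), blue (262,140) and green (118,130), all with clear nests. Now I'll grasp yellow.

Emit:
jog_arm(deltas=[0, 0, 0, -193, 130, -60, 1, 0, 0, 0, -193, 130, -110, 1, 0, 0, 0, -193, 130, -110, 1, 0, 0, 0, -193, 130, -110, 1, 0, 0, 0, -193, 130, -110, 1, 0, 0, 0, -193, 130, -110, 1, 0, 0, 0, -193, 130, -110, 1, 0, 0, 0, -193, 130, -110, 1, 0, 0, 0, -193, 130, -135, 1, 0, 0, 0, -193, 130, -160, 1, 0, 0, 0, -193, 130, -185, 1, 0, 0, 0, -193, 130, -205, 1, 0, 0, 0, -193, 130, -216, 1, 0, 0, 0, -193, 130, -216, 1, 0, 0, 0, -193, 130, -216, 0, 0, 0, 0, -193, 130, -216, 0, 0, 0, 0, -193, 130, -216, 0, 0, 0, 0, -193, 130, -216, 0, 0, 0, 0, -193, 130, -216, 0, 0, 0, 0, -193, 130, -216, 0], grip_force=60)

```text
clock: 4.9
position: [0.4598, -0.0004, 0.0382]
ee_rot: [0.002, 0.0, 1.0, -0.0]
contact_force: [-0.6, 0.4, 5.5]
width: 0.0586
gripper_force: 62.9
```

Emit:
jog_arm(deltas=[0, 0, 0, 0, 0, 10, 0, 0, 0, 0, 0, 0, 30, 0, 0, 0, 0, 0, 0, 60, 0, 0, 0, 0, 0, 0, 80, 0, 0, 0, -1, 20, 5, 80, 0, 0, 0, -2, 50, 12, 80, 0, 0, 0, -3, 85, 20, 80, 0, 0, 0, -4, 120, 28, 80, 0, 0, 0, -4.7, 150, 35, 80, 0, 0, 0, -4.7, 166, 38, 80, 0, 0, 0, -4.7, 166, 38, 80, 0, 0, 0, -4.7, 166, 38, 70, 0, 0, 0, -4.7, 166, 38, 60, 0, 0, 0, -4.7, 166, 38, 60, 0])

```text
clock: 6.3
position: [0.6212, 0.0378, 0.0941]
ee_rot: [-0.003, 0.041, 0.999, 0.0]
contact_force: [-1.1, 0.4, -4.3]
width: 0.0587
gripper_force: 65.7
```

```bash
python3 - <<'E'
from h import *
import pickle
c=imaging.calibration("wrist"); im=imaging.get_image("wrist"); cv2.imwrite("pics/w3.png",im); pickle.dump(c,open("w3.pkl","wb"))
t=imaging.get_image("top"); cv2.imwrite("pics/c3.png",np.hstack([im[100:384,100:420],cv2.resize(t[90:232,150:310],(320,284))]))
E
```

```text
(no output)
```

View pics/c3.png

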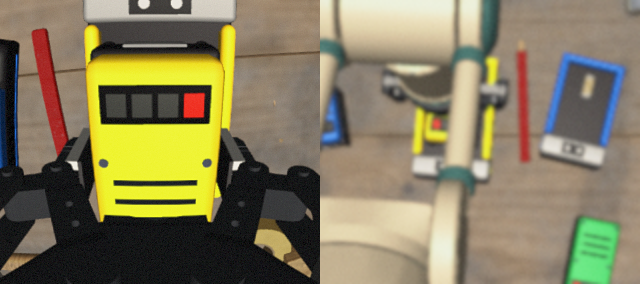

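The crop shows the pack held square with its gauge at the console end. The charger looks slightly to the right of the pack, so I'll check it numerically.

```bash
python3 - <<'E'
from h import *
import pickle
c=pickle.load(open("w3.pkl","rb")); im=cv2.imread("pics/w3.png")
g=cv2.cvtColor(im,cv2.COLOR_BGR2HSV)
m=cv2.inRange(g,*map(np.array,HSV["yellow"]))
for r in (128,132,136,140,144,220):
    x=np.flatnonzero(m[r,170:350])+170; x=np.split(x,np.flatnonzero(np.diff(x)>2)+1)
    e=[(a[0],a[-1]) for a in x if len(a)>3]; print(r,e)
    P=onplane("wrist",[(q,r) for a in e for q in a],.040 if r<200 else .114,c); print((P[:,:2]*1000).round(1).tolist())
m2=im[:,:,:].min(2)>110
for r in (95,105,115):
    x=np.flatnonzero(m2[r,150:360])+150; print(r,x[0],x[-1],(onplane("wrist",[(x[0],r),(x[-1],r)],.042,c)[:,:2]*1000).round(1).tolist())
s=manip.get_state(); print(s["position"])
E
```

```text
128 [(np.int64(185), np.int64(198)), (np.int64(321), np.int64(334))]
[[560.7, -1.9], [561.6, 6.5], [567.8, 84.0], [568.3, 92.6]]
132 [(np.int64(184), np.int64(200)), (np.int64(319), np.int64(335))]
[[563.2, -2.8], [564.3, 7.5], [570.3, 82.6], [570.9, 93.1]]
136 [(np.int64(184), np.int64(200)), (np.int64(320), np.int64(335))]
[[565.7, -3.1], [566.8, 7.3], [572.9, 83.1], [573.4, 93.0]]
140 [(np.int64(184), np.int64(200)), (np.int64(320), np.int64(335))]
[[568.3, -3.5], [569.4, 7.0], [575.5, 83.0], [576.0, 92.9]]
144 [(np.int64(184), np.int64(199)), (np.int64(318), np.int64(335))]
[[570.8, -3.8], [571.9, 6.0], [578.0, 81.5], [578.6, 92.8]]
220 [(np.int64(189), np.int64(200)), (np.int64(309), np.int64(330))]
[[594.5, 12.6], [594.8, 17.3], [598.5, 61.8], [599.4, 70.7]]
95 150 359 [[536.6, -22.2], [547.5, 109.9]]
105 150 359 [[543.0, -22.9], [553.9, 109.6]]
115 155 359 [[549.9, -20.3], [560.4, 109.3]]
[0.62298228 0.0377517  0.0957154 ]
```

Emit:
jog_arm(deltas=[0, 0, 0, 0, 2, 0, 0, 0, 0, 0, 0, 2, -6, 0, 0, 0, 0, 0, 2, -12, 0, 0, 0, 0, 0, 2, -17, 0, 0, 0, 0, 0, 2, -21, 0, 0, 0, 0, 0, 2, -23, 0, 0, 0, 0, 0, 2, -25, 0, 0, 0, 0, 0, 2, -26, 0, 0, 0, 0, 0, 2, -26, 0])

```text
clock: 7.3
position: [0.6243, 0.0399, 0.0702]
ee_rot: [-0.0, 0.041, 0.999, 0.0]
contact_force: [0.2, -0.3, -4.2]
width: 0.059
gripper_force: 65.7
```

Emit:
jog_arm(deltas=[0, 0, 0, 0, 0, -1, 0, 0, 0, 0, 0, 0, -2, 0, 0, 0, 0, 0, 0, -2, 0, 0, 0, 0, 0, 0, -3, 0, 0, 0, 0, 0, 0, -3, 0])

```text
clock: 7.8
position: [0.6244, 0.0399, 0.0683]
ee_rot: [0.0, 0.041, 0.999, 0.0]
contact_force: [-2.2, -0.1, 3.5]
width: 0.0585
gripper_force: 67.0
```

Landed: the force changed sign at the expected height. Release, rise, and move above the flat blue pack.

Emit:
jog_arm(deltas=[0, 0, 0, 0, 0, 0, 0.3, 0, 0, 0, 0, 0, 0, 0.9, 0, 0, 0, 0, 0, 0, 0.9, 0, 0, 0, 0, 0, 0, 0.9, 0, 0, 0, 0, 0, 10, 0.9, 0, 0, 0, 0, 0, 40, 1, 0, 0, 0, 0, 0, 90, 1, 0, 0, 0, 0, 0, 133, 1, 0, 0, 7, 0, 40, 133, 1, 0, 0, 13.7, -9, 90, 133, 1, 0, 0, 13.7, -9, 135, 133, 1, 0, 0, 13.7, -9, 165, 133, 1, 0, 0, 13.7, -9, 165, 133, 1, 0, 0, 13.7, -9, 165, 133, 1, 0, 0, 13.7, -9, 165, 133, 1])

```text
clock: 9.3
position: [0.6154, 0.2039, 0.2006]
ee_rot: [0.0, -0.078, 0.997, -0.0]
contact_force: [0.0, -0.6, -0.1]
width: 0.0857
gripper_force: 0.0
```

```bash
python3 - <<'E'
from h import *
import pickle
c=imaging.calibration("wrist"); im=imaging.get_image("wrist"); cv2.imwrite("pics/w4.png",im)
print(manip.get_state()["position"])
for k,h in(("blue",.058),("yellow",.086)):
    for b in blobs(im,k): print(k,b.mean(0).round(),rect(onplane("wrist",b,h,c)))
E
```

```text
[0.61545266 0.20357884 0.20055898]
blue [260. 176.] [612.3 208.4  71.9  42.3   8.7]
blue [ 21. 167.] [634.1 -85.3  99.9  51.5 -13.9]
blue [225.  13.] [463.5 152.   42.8  28.9 -83.6]
yellow [415. 368.] [846.9 475.6  46.4  29.5  42.8]
yellow [401. 336.] [774.5 418.8  44.1  24.1  89.9]
yellow [466. 289.] [704.1 486.9  55.5  14.9  54.8]
yellow [193. 283.] [723.2 157.3  60.2  23.3  33.1]
yellow [448. 225.] [622.8 411.8  44.6  32.7  -4.3]
yellow [113. 166.] [615.3  61.3 112.1  94.5  -4.2]
yellow [450.  82.] [474.4 377.4 207.2 193.9  11. ]
```

View pics/w4.png

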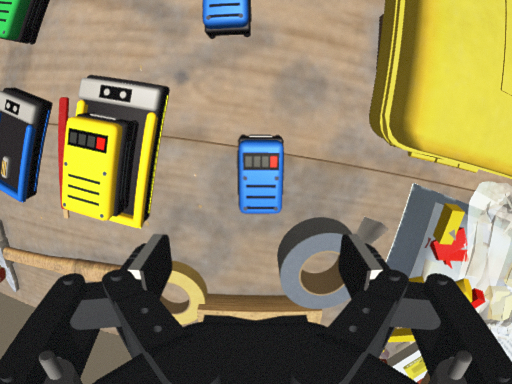

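Yellow sits in its charger. The blue pack is at (612,208) mm, yaw 8.7°, size 72x42 on the visible top, as expected. The way to it is clear, so I'll grasp it.

Emit:
jog_arm(deltas=[0, 0, 0, -3, 3, -45, 1, 0, 0, 0, -3, 3, -85, 1, 0, 0, 0, -3, 3, -115, 1, 0, 0, 0, -3, 3, -140, 1, 0, 0, 0, -3, 3, -157, 1, 0, 0, 0, -3, 3, -164, 1, 0, 0, 0, -3, 3, -164, 1, 0, 0, 0, -3, 3, -164, 0, 0, 0, 0, -3, 3, -164, 0, 0, 0, 0, -3, 3, -164, 0, 0, 0, 0, -3, 3, -164, 0, 0, 0, 0, -3, 3, -164, 0, 0, 0, 0, -3, 3, -164, 0])

```text
clock: 10.65
position: [0.6133, 0.2081, 0.0381]
ee_rot: [0.002, -0.078, 0.997, 0.0]
contact_force: [-0.5, -0.2, 5.4]
width: 0.0434
gripper_force: 61.2
```

Emit:
jog_arm(deltas=[0, 0, 0, 0, 0, 15, 0, 0, 0, 0, 0, 0, 45, 0, 0, 0, 0, 0, 0, 85, 0, 0, 0, 0, 0, 0, 115, 0, 0, 0, -2, 2, -25, 125, 0, 0, 0, -5, 4, -65, 125, 0, 0, 0, -8, 6, -110, 125, 0, 0, 0, -11, 8, -155, 125, 0, 0, 0, -14, 11, -200, 125, 0, 0, 0, -17, 14, -245, 125, 0, 0, 0, -20, 16, -285, 125, 0, 0, 0, -22.7, 18, -318, 125, 0, 0, 0, -22.7, 18, -333, 115, 0, 0, 0, -22.7, 18, -333, 95, 0, 0, 0, -22.7, 18, -333, 75, 0, 0, 0, -22.7, 18, -333, 62, 0, 0, 0, -22.7, 18, -333, 60, 0, 0, 0, -22.7, 18, -333, 60, 0])

```text
clock: 12.45
position: [0.6301, -0.1244, 0.0958]
ee_rot: [-0.0, 0.119, 0.993, 0.0]
contact_force: [0.2, -0.8, -2.7]
width: 0.044
gripper_force: 62.1
```

```bash
cat > chk.py <<'E'
from h import *
import sys
k=sys.argv[1]; y=np.radians(float(sys.argv[2])); W=float(sys.argv[3])
c=imaging.calibration("wrist"); im=imaging.get_image("wrist"); cv2.imwrite(f"pics/chk_{k}.png",im)
m=cv2.inRange(cv2.cvtColor(im,cv2.COLOR_BGR2HSV),*map(np.array,HSV[k]))
s=manip.get_state(); p=s["position"]*1000; print(p.round(1))
u=np.array([np.cos(y),np.sin(y)]);v=np.array([-u[1],u[0]])
for r in range(108,165,4):
    x=np.flatnonzero(m[r,120:400])+120
    e=[(a[0],a[-1]) for a in np.split(x,np.flatnonzero(np.diff(x)>2)+1) if len(a)>5]
    if not e: continue
    P=onplane("wrist",[(q,r) for a in e for q in a],.040,c)[:,:2]*1000-p[:2]
    print(r,np.ravel(e).tolist(),"u",(P@u).round(1).tolist(),"v",(P@v).round(1).tolist())
E
python3 chk.py blue -14 62
```

```text
[ 630.7 -124.7   96.7]
144 [195, 207, 306, 317] u [-46.5, -46.4, -46.8, -47.0] v [-38.8, -31.0, 32.3, 39.5]
148 [194, 210, 303, 318] u [-43.9, -43.8, -44.2, -44.4] v [-39.6, -29.1, 30.4, 40.3]
152 [194, 210, 303, 318] u [-41.3, -41.2, -41.6, -41.8] v [-39.7, -29.2, 30.5, 40.4]
156 [195, 210, 303, 318] u [-38.7, -38.6, -39.0, -39.2] v [-39.1, -29.2, 30.6, 40.5]
160 [195, 210, 303, 318] u [-36.0, -36.0, -36.4, -36.6] v [-39.2, -29.3, 30.7, 40.7]
164 [195, 210, 302, 317] u [-33.4, -33.3, -33.7, -33.9] v [-39.3, -29.4, 30.2, 40.1]
```

View pics/chk_blue.png

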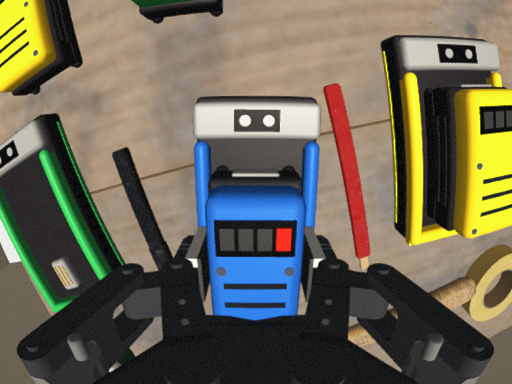

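Centred to within 1 mm in both directions; lower it.

Emit:
jog_arm(deltas=[0, 0, 0, 0, 0, -6, 0, 0, 0, 0, 0, 0, -12, 0, 0, 0, 0, 0, 0, -17, 0, 0, 0, 0, 0, 0, -21, 0, 0, 0, 0, 0, 0, -24, 0, 0, 0, 0, 0, 0, -26, 0, 0, 0, 0, 0, 0, -27, 0, 0, 0, 0, 0, 0, -28, 0, 0, 0, 0, 0, 0, -29, 0, 0, 0, 0, 0, 0, -29, 0])

```text
clock: 13.5
position: [0.6304, -0.1252, 0.0682]
ee_rot: [0.0, 0.119, 0.993, -0.0]
contact_force: [-1.5, 0.8, 4.0]
width: 0.0434
gripper_force: 62.6
```

Emit:
jog_arm(deltas=[0, 0, 0, 0, 0, 0, 0.3, 0, 0, 0, 0, 0, 0, 0.9, 0, 0, 0, 0, 0, 0, 0.9, 0, 0, 0, 0, 0, 0, 0.9, 0, 0, 0, 0, 0, 0, 0.9, 0, 0, 0, 0, 0, 10, 0.9, 0, 0, 0, 0, 0, 40, 1, 0, 0, 0, 0, 0, 90, 1, 0, 0, 0, 0, 0, 133, 1, 0, 0, 2.2, -50, 0, 133, 1, 0, 0, 2.2, -100, -2, 133, 1, 0, 0, 2.2, -150, -4, 133, 1, 0, 0, 2.2, -197, -4, 133, 1, 0, 0, 2.2, -197, -4, 133, 1, 0, 0, 2.2, -197, -4, 133, 1, 0, 0, 2.2, -197, -4, 133, 1])

```text
clock: 15.1
position: [0.4349, -0.1297, 0.2013]
ee_rot: [0.002, 0.1, 0.995, -0.0]
contact_force: [0.7, 0.2, -0.0]
width: 0.0856
gripper_force: 0.0
```

```bash
python3 - <<'E'
from h import *
c=imaging.calibration("wrist"); im=imaging.get_image("wrist"); cv2.imwrite("pics/w5.png",im)
print(manip.get_state()["position"])
for b in blobs(im,"green",400): print(b.mean(0).round(),rect(onplane("wrist",b,.062,c)))
E
```

```text
[ 0.43502069 -0.12959838  0.20100213]
[253. 171.] [ 427.7 -130.7  102.9   51.4  -11.5]
```

View pics/w5.png

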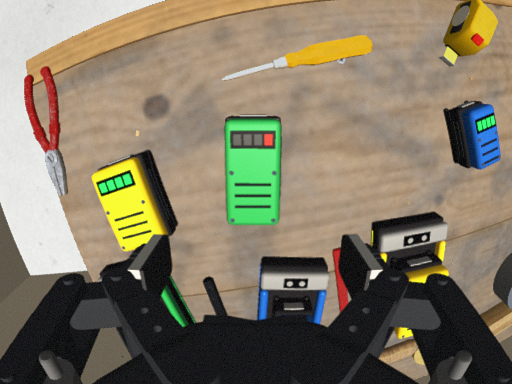

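Green is at (428,-131), yaw -11.5°, red light at the -x end (269,140). Grasp it.

Emit:
jog_arm(deltas=[0, 0, 0, -5, -2, -45, 1, 0, 0, 0, -5, -2, -85, 1, 0, 0, 0, -5, -2, -115, 1, 0, 0, 0, -5, -2, -140, 1, 0, 0, 0, -5, -2, -157, 1, 0, 0, 0, -5, -2, -164, 1, 0, 0, 0, -5, -2, -164, 1, 0, 0, 0, -5, -2, -164, 0, 0, 0, 0, -5, -2, -164, 0, 0, 0, 0, -5, -2, -164, 0, 0, 0, 0, -5, -2, -164, 0, 0, 0, 0, -5, -2, -164, 0, 0, 0, 0, -5, -2, -164, 0])

```text
clock: 16.45
position: [0.4293, -0.1314, 0.0379]
ee_rot: [0.002, 0.101, 0.995, -0.0]
contact_force: [-0.1, 1.2, 5.4]
width: 0.0536
gripper_force: 61.8
```

Emit:
jog_arm(deltas=[0, 0, 0, 0, 0, 15, 0, 0, 0, 0, 0, 0, 45, 0, 0, 0, 0, 0, 0, 85, 0, 0, 0, 0, 0, 0, 115, 0, 0, 0, 3, 20, -15, 120, 0, 0, 0, 6, 50, -42, 120, 0, 0, 0, 9, 80, -70, 120, 0, 0, 0, 12, 110, -100, 120, 0, 0, 0, 15, 140, -130, 120, 0, 0, 0, 17.8, 168, -157, 120, 0, 0, 0, 17.8, 186, -173, 115, 0, 0, 0, 17.8, 186, -173, 95, 0, 0, 0, 17.8, 186, -173, 75, 0, 0, 0, 17.8, 186, -173, 62, 0, 0, 0, 17.8, 186, -173, 60, 0, 0, 0, 17.8, 186, -173, 60, 0])

```text
clock: 18.05
position: [0.614, -0.3038, 0.0961]
ee_rot: [-0.0, -0.055, 0.998, 0.0]
contact_force: [0.1, 0.7, -5.8]
width: 0.0533
gripper_force: 65.9
```

```bash
python3 chk.py green 6.3 72
```

```text
[ 614.6 -304.2   97. ]
116 [182, 190, 307, 316] u [-65.0, -64.8, -64.6, -64.8] v [-46.1, -40.8, 33.3, 39.1]
120 [179, 192, 305, 319] u [-62.5, -62.2, -62.0, -62.3] v [-48.1, -39.6, 32.1, 41.1]
124 [179, 194, 304, 319] u [-59.9, -59.6, -59.4, -59.7] v [-48.2, -38.3, 31.5, 41.2]
128 [179, 194, 304, 319] u [-57.3, -57.0, -56.9, -57.1] v [-48.3, -38.4, 31.5, 41.3]
132 [179, 194, 304, 319] u [-54.7, -54.5, -54.3, -54.5] v [-48.4, -38.5, 31.6, 41.4]
136 [179, 195, 303, 319] u [-52.1, -51.9, -51.7, -51.9] v [-48.5, -37.9, 31.0, 41.5]
140 [179, 195, 307, 319] u [-49.5, -49.3, -49.2, -49.4] v [-48.6, -38.0, 33.7, 41.6]
144 [179, 195, 312, 319] u [-46.9, -46.7, -46.7, -46.8] v [-48.7, -38.1, 37.0, 41.7]
148 [180, 195, 207, 302] u [-44.3, -44.1, -43.9, -44.0] v [-48.2, -38.2, -30.3, 30.6]
152 [180, 195, 199, 311] u [-41.6, -41.5, -41.4, -41.4] v [-48.3, -38.3, -35.6, 36.6]
156 [180, 318] u [-39.0, -38.9] v [-48.5, 41.3]
160 [180, 318] u [-36.3, -36.2] v [-48.6, 41.4]
164 [180, 319] u [-33.7, -33.6] v [-48.7, 42.2]
```

View pics/chk_green.png

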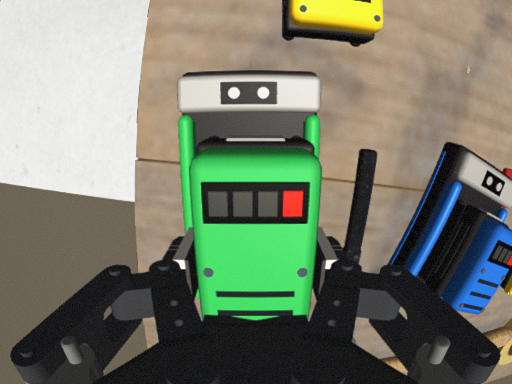

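The charger is 3.5 mm to the right of the pack (-y); correct that and lower.

Emit:
jog_arm(deltas=[0, 0, 0, -1, -3, 0, 0, 0, 0, 0, -1, -3, -6, 0, 0, 0, 0, -1, -3, -12, 0, 0, 0, 0, -1, -3, -17, 0, 0, 0, 0, -1, -3, -21, 0, 0, 0, 0, -1, -3, -24, 0, 0, 0, 0, -1, -3, -26, 0, 0, 0, 0, -1, -3, -27, 0, 0, 0, 0, -1, -3, -28, 0, 0, 0, 0, -1, -3, -29, 0, 0, 0, 0, -1, -3, -29, 0])

```text
clock: 19.2
position: [0.6134, -0.3072, 0.0681]
ee_rot: [0.0, -0.055, 0.999, -0.0]
contact_force: [-0.4, 1.6, -1.3]
width: 0.0531
gripper_force: 66.4
```

Emit:
jog_arm(deltas=[0, 0, 0, 0, 0, -0.5, 0, 0, 0, 0, 0, 0, -1, 0, 0, 0, 0, 0, 0, -1, 0])

```text
clock: 19.5
position: [0.6134, -0.3072, 0.068]
ee_rot: [0.0, -0.055, 0.999, -0.0]
contact_force: [-2.9, 0.3, 4.5]
width: 0.0536
gripper_force: 67.2
```

Landed. Release, rise, and move back towards the robot, clear of the view.

Emit:
jog_arm(deltas=[0, 0, 0, 0, 0, 0, 0.3, 0, 0, 0, 0, 0, 0, 0.9, 0, 0, 0, 0, 0, 0, 0.9, 0, 0, 0, 0, 0, 0, 0.9, 0, 0, 0, 0, 0, 0, 0.9, 0, 0, 0, 0, 0, 10, 0.9, 0, 0, 0, 0, 0, 40, 1, 0, 0, 0, 0, 0, 90, 1, 0, 0, 0, 0, 0, 140, 1, 0, 0, 0, -50, 30, 170, 1, 0, 0, 0, -100, 80, 170, 1, 0, 0, 0, -150, 130, 170, 1, 0, 0, 0, -200, 180, 170, 1, 0, 0, 0, -250, 230, 170, 1, 0, 0, 0, -290, 270, 170, 1, 0, 0, 0, -310, 310, 170, 1, 0, 0, 0, -310, 310, 170, 1, 0, 0, 0, -310, 310, 170, 1, 0, 0, 0, -310, 310, 170, 1])

```text
clock: 21.4
position: [0.2987, 0.0063, 0.2366]
ee_rot: [-0.0, -0.057, 0.998, 0.001]
contact_force: [0.7, -0.3, -0.4]
width: 0.0855
gripper_force: 0.0
```

```bash
python3 - <<'E'
from h import *
a=imaging.get_image("top");b=imaging.get_image("scene"); cv2.imwrite("pics/s6.png",b)
z={"yellow":.086,"blue":.088,"green":.092}
for k in z:
    for q in blobs(a,k):
        if 190<q.mean(0)[0]<380 and q.mean(0)[1]<190: print(k,q.mean(0).round(),rect(onplane("top",q,z[k])))
cv2.imwrite("pics/f.png",np.vstack([cv2.resize(a[100:200,190:390],(600,300)),cv2.resize(b[120:270,190:410],(600,300))[:300]]))
E
```

```text
yellow [221. 142.] [621.5  35.4 124.5  96.9  -4.8]
blue [280. 138.] [ 628.4 -121.2   99.    76.3  -14.1]
green [349. 145.] [ 611.4 -290.   130.    90.1    6. ]
```

View pics/f.png

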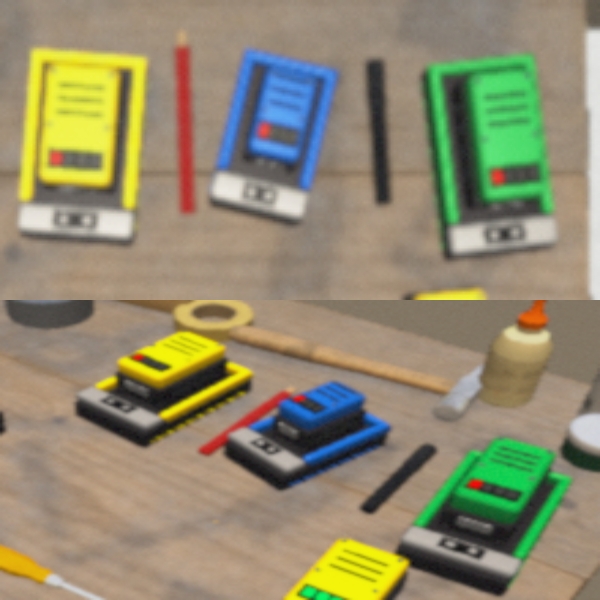

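All three packs sit level in their own nests with their gauges at the lamp end: yellow (80,120), blue (280,110), green (505,130) in the upper picture. Each landed 30 mm above its bench grasp height, which is the nest floor.

```bash
python3 -c "
from rig import manip
print(manip.sign_off())"
```

```text
the job is handed in; nothing more can be done
None
```

The three flat packs (yellow, blue and green) are each home in the charger of their own colour with the gauge at the lamp end, the two charged packs were not touched, and the job was handed in at about 21.5 s; no verdict came back.

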